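Sweep the crocks off the potting tray into the seed tray

TASK

Three crocks (pieces of a broken flowerpot) lie on the wooden potting tray. Sweep all three across its floor with the fingertips and over its open edge, so that they drop into the black seed tray tucked under that edge. Only push them, do not pick any of them up, and leave the lidded jar, the small whole clay pot, the seed tray and everything else standing where it is.

Things in the scene. Friction and masses are not known exactly. Their poses are not given: they have to be found in the camera images.
- potting_tray: Fixed wooden tray on the shelf, 300 mm (x) by 400 mm (y), yaw 0 +- 0.15 rad; origin under its centre, on the shelf, z up. Smooth floor 62 mm above the shelf. 12 mm walls on three sides: back wall (+y) 36 mm above the floor; sides (-x, +x; 276 mm apart inside) taper from 36 to 14 mm. The -y side, to the robot's right, is open with no lip: the floor ends at y = -200 mm, about 20 mm over the seed tray.
- open_edge (a point): Middle of the open edge of the potting tray, on top of its floor (62 mm above the shelf). Axes as the potting tray; its -y points out over the seed tray.
- seed_tray: Loose black plastic seed tray, open on top, 340 mm along its x, 210 mm along its y, 44 mm high, walls and floor 4 mm thick, 0.35 kg. Origin under its centre, on the shelf. Its +y wall is tucked under the open edge of the potting tray, below the floor level, so that what is pushed over the edge drops about 50 mm into it.
- crock_wall: Piece of a clay pot's wall, gently arched, lying hollow side down, about 54 x 50 mm and 14 mm high, 8 mm thick, about 34 g, loose on the potting tray. Origin at the middle of its underside, z up.
- crock_rim: Piece of a clay pot's rim, gently arched with a thicker band along one end, lying hollow side down, about 58 x 48 mm and 18 mm high, about 40 g, loose on the potting tray. Origin at the middle of its underside, z up.
- crock_base: Piece of a clay pot's base, a flat 9 mm thick slab about 52 x 48 mm with a stub of broken wall up to 25 mm high along one side, about 42 g, loose on the potting tray. Origin at the middle of its underside, z up.
- lidded_jar: Small white ceramic jar with a knobbed lid (one piece), 54 mm across, 61 mm high, loose, standing in the back half of the potting tray. Origin under its centre. To be left alone.
- clay_pot: Small whole clay flowerpot, 61 mm across its rim, 54 mm high, loose, standing in the back half of the potting tray. Origin under its centre. To be left alone.
- trowel: Steel hand trowel lying on the shelf to the left, 380 mm long along its x, 70 mm wide, up to 30 mm high; origin where the blade meets the neck. To be left alone.
- scoop: Aluminium hand scoop lying on the shelf to the far left, 250 mm long along its x, 84 mm wide, up to 84 mm high; origin under the back of its bowl. To be left alone.
- torch: Yellow torch with a press button, lying on the shelf to the right, 152 mm long along its x, 42 mm thick; origin under its middle. To be left alone.
There are look-alikes about, which are no part of the job. What is shaped like the crock_base but blue is not meant. What is shaped like the crock_rim but blue is not meant.

How it is judged:
By the outcome, as a careful person would: the job done as asked, in the order asked, and still so for the second after the job is handed in, with the robot touching nothing.
It also fails if it takes over 67 s, if anything falls off the work surface, if the arm or the gripper's body presses on something with over 40 N, if the wrist force passes 120 N, or if a joint passes its speed limit or range.

ROBOT

A 6-joint arm with a two-finger parallel gripper is mounted at the origin on the work surface. World frame = base frame: x ahead of the robot, y to its left, z up, the work surface at z = 0. Lengths are in m, angles in rad, forces in N, time in s.
With the tool pointing down it reaches from about 0.325 to 0.9 m from the base axis. Payload 6.1 kg.
Tool frame: the origin (TCP) lies midway between the tips of the shut fingers; the grasp point (between the pads) lies robot.tcp_to_grasp behind it (robot.tcp_to_grasp is the distance from the TCP to the grasp point, in m); z points along the fingers, y is the direction in which the jaws open and shut (so a half turn about z gives the same grasp; the last joint's range is limited). The gripper opens to 87 mm and grips with 3 to 60 N. Pads are 19 mm wide; open, the fingers measure 117 mm over their backs; the gripper's body (75 mm by 190 mm) begins 51 mm behind the grasp point.
Start: joints at [1.147, 0.22, 1.526, -0, 1.395, -0.126], TCP at [0.183, 0.597, 0.223] pointing down, gripper open.
Joint ranges: [-2.98, 2.98], [-0.91, 2.08], [0.09, 2.57], [-1.24, 4.39], [0.2, 2.65], [-2.68, 2.68]. Speed limits (rad/s): [2.57, 2.57, 3.01, 3.14, 3.14, 3.14].

INTERFACE

Orientations are given as [roll, pitch, yaw] about the fixed x, y, z axes, in that order (R = Rz(yaw) Ry(pitch) Rx(roll)).
In Python, from plant import robot gives the robot as it stands.
- The arm moves only by the tool move_arm, never from a script. Its argument "increments" is text: rows parted by semicolons, each of 5 numbers parted by spaces: the opening in per cent of the stroke, from 0 (shut) to 100 (fully open), then the shift along the tool's x, y, z in cm, then the turn about the tool's z in rad. In form: fingers x y z roll; .... A call has 1 to 8 rows; each row shifts and turns the commanded pose from where the row before left it, along the tool's axes as they then stand; what a row does not reach is not made up. A row lasts 1/10 s, in which the tool goes at most 50 mm and 8.59 degrees, less where a joint would pass 70% of its speed; a pose out of reach is approached as far as the arm can. A call with a gripper value outside its range is refused whole. The fingers move at their own pace and stop on an object; "force" is the grip in N (left out, the last holds). Time passes only in rows, so rows that do not move let the fingers close. It gives the time, the measured TCP pose, the force and the opening at its end, in the units of the state.
- robot.get_obs(): the state, without advancing time (a new reading comes with each control period).
- robot.get_image(name): name is "side" or "top"; returns a dict with "frame" (400x640x3 uint8, red, green, blue), "z_map" (400x640 float32, m along the optical axis (not along the pixel's ray), 0 where there is no reading), "K" (3x3 intrinsics, pixels), "R" (3x3) and "t" (3): a world point X has camera coordinates R X + t. Camera axes: x right, y down, z forward; pixel columns grow to the right and rows downward; lengths in m; the calibration is good to about 2 mm. A picture is of the moment at which its call begins.
- robot.sign_off(): hands the job in, once; it reports no verdict.
Trained networks look in the newest picture that a camera, given by its name, has taken for a name from the list of things; names that differ only in an ending like _2 or _b are one class to them, and where a whole thing is asked for, a point or a joint stands for the part that bears it (a point fixed in the world has none). Each returns a list of dicts, best first, with "conf" (0 to 1); they miss things now and then, are a little off and sometimes report something else, mostly with a low value. They report only what shows in the picture. A call takes as long as a camera call. They do not tell look-alikes from the thing itself.
- robot.search_frame(label, camera): "point" ([row, column] in pixels, amid what is visible of it).
- robot.mark_of(label, camera): "point" ([row, column] in pixels: a listed point, or the origin of a listed thing).
The state is a dict: "time_s": time; "joints": joint angles; "joint_vel": joint speeds; "tau": joint torques, N m; "eef_pos": TCP position; "orientation": TCP orientation; "wrist_force": force on the tool from outside, world axes, zero at the start; "moment": the same for the moment, N m; "gripper_width": opening from 0.0 (shut) to 1.0 (fully open).
Only numpy, scipy, OpenCV 4.12 (cv2) and the standard library are available. Lean on these libraries where they do the work, as an engineer would, in place of code of your own. Each camera call takes 0.05 s, during which the arm holds its last target.

## Working session

There is one attempt and no reset: what is moved stays moved. The work goes in short steps, Python scripts to look and compute and a tool call to move; the robot and the scene stay as the last step left them, time stands still between calls to the robot, and variables do not carry over. Pictures are saved under pics/ and viewed, and the job is handed in when it is done.

Besides the shell and the picture viewer there is one more tool, called after "Call:" as name(argument=value, ...) on one line, values as JSON. move_arm: Moves the arm, as the interface text tells. Its arguments: {"type":"object","properties":{"increments":{"type":"string"},"force":{"type":"number"}},"required":["increments"]}

```bash
ls; mkdir -p pics; cat > h.py <<'E'
import numpy as np, cv2
from plant import robot
def px2w(im,r,c,z=None):
    K,R,t=im['K'],im['R'],im['t']
    d=np.linalg.inv(K)@np.array([c,r,1.0])
    if z is None:
        w=im['z_map'][int(round(r)),int(round(c))]
        return R.T@(d*w-t)
    C=-R.T@t; v=R.T@d
    return C+v*(z-C[2])/v[2]
def cloud(im):
    K,R,t=im['K'],im['R'],im['t']
    h,w=im['z_map'].shape
    cc,rr=np.meshgrid(np.arange(w),np.arange(h))
    d=np.stack([(cc-K[0,2])/K[0,0],(rr-K[1,2])/K[1,1],np.ones_like(cc)],-1)*im['z_map'][...,None]
    return (d-t)@R
def w2px(im,X):
    p=im['K']@(im['R']@np.array(X)+im['t']); return p[1]/p[2],p[0]/p[2]
E
python3 - <<'E'
from h import *
for n in('top','side'):
    im=robot.get_image(n); cv2.imwrite(f'pics/{n}0.png',im['frame'][...,::-1])
    for l in ['open_edge','potting_tray','seed_tray','crock_wall','crock_rim','crock_base','lidded_jar','clay_pot']:
        for d in robot.mark_of(l,n)[:3]:
            r,c=d['point']; print(n,l,round(d['conf'],2),np.round(d['point']),px2w(im,r,c).round(3))
o=robot.get_obs();print(o)
print(robot.tcp_to_grasp)
E
```

```text
pics
top open_edge 0.87 [184. 354.] [ 0.518 -0.098  0.057]
top open_edge 0.31 [157. 152.] [0.597 0.521 0.021]
top potting_tray 0.63 [178. 294.] [0.531 0.08  0.062]
top seed_tray 0.94 [185. 380.] [ 0.528 -0.185  0.003]
top crock_wall 0.59 [193. 316.] [0.487 0.012 0.071]
top crock_rim 0.81 [163. 317.] [0.574 0.012 0.077]
top crock_rim 0.78 [278. 220.] [0.236 0.294 0.013]
top crock_base 0.75 [256. 244.] [0.301 0.224 0.009]
top crock_base 0.52 [196. 251.] [0.475 0.203 0.071]
top lidded_jar 0.83 [171. 259.] [0.54  0.176 0.11 ]
top lidded_jar 0.25 [178. 293.] [0.533 0.082 0.059]
top clay_pot 0.86 [147. 259.] [0.622 0.186 0.066]
side open_edge 0.79 [220. 355.] [ 0.526 -0.097  0.056]
side potting_tray 0.82 [201. 346.] [ 0.525 -0.003  0.063]
side seed_tray 0.88 [251. 364.] [ 0.533 -0.183  0.006]
side crock_wall 0.68 [199. 334.] [ 0.485 -0.003  0.077]
side crock_rim 0.53 [182. 249.] [0.235 0.278 0.001]
side crock_rim 0.48 [196. 359.] [0.568 0.001 0.074]
side crock_base 0.6 [185. 272.] [0.312 0.224 0.012]
side crock_base 0.52 [170. 314.] [0.46  0.192 0.073]
{'time_s': 0.9, 'joints': array([ 1.14694541e+00,  2.20376766e-01,  1.52647617e+00,  9.17758749e-06,
        1.39472378e+00, -1.26091541e-01]), 'joint_vel': array([ 7.56983287e-04,  3.08881106e-05, -1.85732197e-04,  3.82495455e-04,
       -6.63170916e-04, -1.19699531e-04]), 'tau': array([-7.05028178e-04, -4.94546664e+01, -3.87715280e+01,  6.98619685e-02,
        4.66355402e-02, -1.51080462e-05]), 'eef_pos': array([0.18335681, 0.59749758, 0.22256468]), 'orientation': array([ 3.14157570e+00, -6.95944013e-06,  2.84383167e+00]), 'wrist_force': array([ 0.64198752, -0.66558571, -0.90070173]), 'moment': array([-0.01493515, -0.00873603, -0.00280549]), 'gripper_width': 0.9980652025152814}
0.0187
```

```bash
python3 - <<'E'
import cv2
for n,(r0,r1,c0,c1) in {'top':(110,300,190,440),'side':(120,310,220,470)}.items():
    a=cv2.imread(f'pics/{n}0.png'); cv2.imwrite(f'pics/{n}0z.png',cv2.resize(a[r0:r1,c0:c1],None,fx=3,fy=3,interpolation=cv2.INTER_CUBIC))
E
```

```text
(no output)
```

View pics/top0.png

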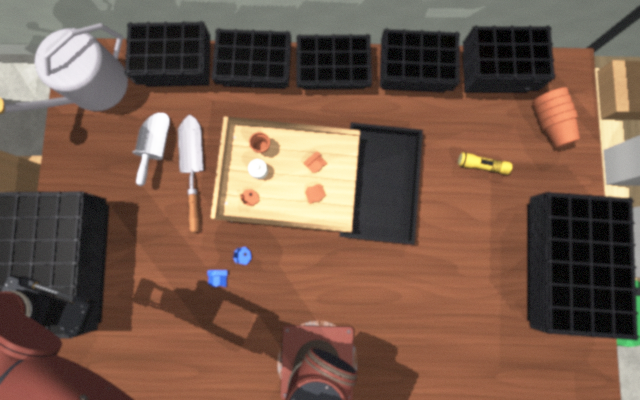

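View pics/top0z.png

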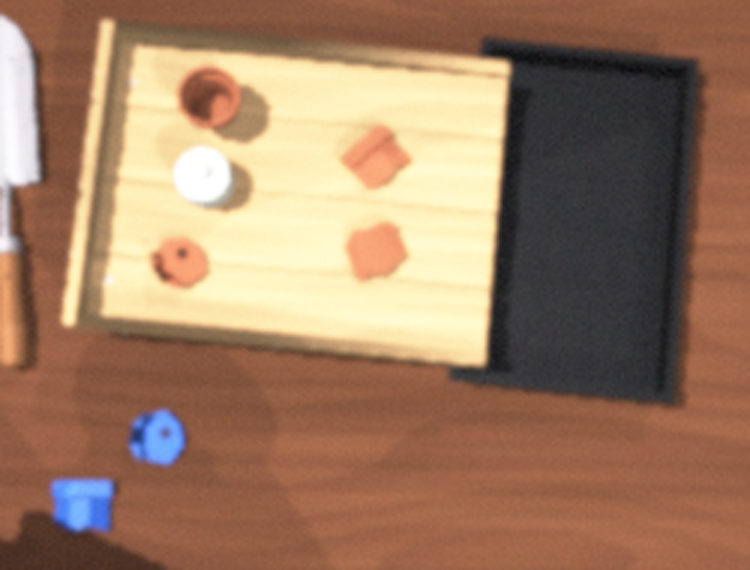

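View pics/side0z.png

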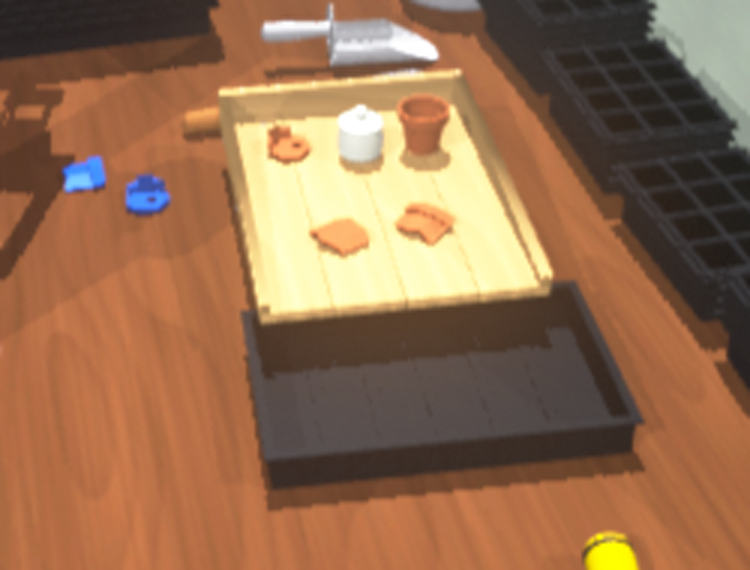

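```bash
cat > seg.py <<'E'
from h import *
def run(tag):
    im=robot.get_image('top'); P=cloud(im); f=im['frame']; cv2.imwrite(f'pics/top{tag}.png',f[...,::-1])
    hsv=cv2.cvtColor(f,cv2.COLOR_RGB2HSV)
    H,S,V=[hsv[...,i].astype(int) for i in range(3)]
    inbox=(P[...,0]>.3)&(P[...,0]<.75)&(P[...,1]<.35)&(P[...,1]>-.4)
    m=((H<=11)|(H>172))&(S>110)&(V>90)&inbox
    n,l,s,c=cv2.connectedComponentsWithStats(m.astype(np.uint8))
    for i in range(1,n):
        if s[i,4]<25: continue
        q=P[l==i]; q=q[(q[:,2]>-.02)]
        print(s[i,:5],'cen',np.median(q,0).round(3),'min',np.percentile(q,3,axis=0).round(3),'max',np.percentile(q,97,axis=0).round(3))
    return im,P,hsv
E
python3 - <<'E'
from seg import *
im,P,hsv=run('1')
# tray floor region: z ~ .062
for z in np.arange(.05,.075,.004): pass
fl=(abs(P[...,2]-.062)<.006)&(P[...,0]>.33)&(P[...,0]<.72)&(P[...,1]<.35)&(P[...,1]>-.2)
n,l,s,c=cv2.connectedComponentsWithStats(fl.astype(np.uint8)); i=1+np.argmax(s[1:,4])
pts=P[l==i][:,:2].astype(np.float32); print(np.median(P[l==i][:,2]),cv2.minAreaRect(pts))
print(cv2.boxPoints(cv2.minAreaRect(pts)))
for r,c in [(130,360),(131,360),(232,352),(119,225),(218,212)]: print(r,c,px2w(im,r,c).round(3),px2w(im,r,c,.062).round(3))
# open edge fit per row: last col of floor
e=[]
for r in range(138,228,6):
    cs=np.where(l[r]==i)[0]; 
    p=px2w(im,r,cs.max()+.5,.062); e.append(p[:2])
e=np.array(e);print(e.round(3)); print(np.polyfit(e[:,0],e[:,1],1))
for nm,sl in (('jar',(171,259)),('pot',(144,260))):
    b=P[sl[0]-14:sl[0]+14,sl[1]-14:sl[1]+14].reshape(-1,3); b=b[(b[:,2]>.085)]
    print(nm,b.min(0).round(3),b.max(0).round(3))
E
```

```text
[  204   113   248   148 12062] cen [ 0.387 -0.105  0.   ] min [ 0.305 -0.392 -0.004] max [0.745 0.342 0.005]
[250 133  21  20 326] cen [0.632 0.182 0.098] min [0.598 0.152 0.065] max [0.65  0.203 0.118]
[305 153  21  19 238] cen [0.577 0.018 0.074] min [ 0.555 -0.006  0.069] max [0.602 0.044 0.082]
[306 185  19  18 228] cen [0.486 0.016 0.074] min [ 0.463 -0.005  0.068] max [0.508 0.037 0.078]
[241 190  18  15 196] cen [0.47  0.205 0.072] min [0.451 0.184 0.067] max [0.489 0.226 0.086]
0.06239676005404046 ((0.5434874892234802, 0.09307880699634552), (0.389686644077301, 0.27611416578292847), 85.90934753417969)
[[ 0.39188302 -0.09141988]
 [ 0.6672938  -0.1111164 ]
 [ 0.69509196  0.2775775 ]
 [ 0.4196812   0.29727402]]
130 360 [ 0.702 -0.12   0.007] [ 0.683 -0.114  0.062]
131 360 [ 0.698 -0.12   0.007] [ 0.68  -0.114  0.062]
232 352 [ 0.381 -0.098  0.004] [ 0.376 -0.094  0.062]
119 225 [0.696 0.284 0.096] [0.708 0.293 0.062]
218 212 [ 0.414  0.331 -0.001] [0.408 0.314 0.062]
[[ 0.658 -0.11 ]
 [ 0.64  -0.107]
 [ 0.621 -0.108]
 [ 0.603 -0.105]
 [ 0.584 -0.105]
 [ 0.566 -0.105]
 [ 0.548 -0.102]
 [ 0.53  -0.102]
 [ 0.512 -0.1  ]
 [ 0.494 -0.1  ]
 [ 0.476 -0.097]
 [ 0.458 -0.097]
 [ 0.441 -0.095]
 [ 0.423 -0.095]
 [ 0.405 -0.092]]
[-0.06564142 -0.06651478]
jar [ 0.295 -0.003  0.086] [0.576 0.205 1.211]
pot [ 0.295 -0.003  0.085] [0.655 0.207 1.211]
```

Call:
move_arm(increments="20 0 0 0 0.149; 20 0 0 0 0.149; 20 0 0 0 0.149; 20 0 0 0 0.149; 20 0 0 0 0.149; 20 0 0 0 0.149; 20 0 0 0 0.149; 20 0 0 0 0.15")

```text
time_s: 1.75
eef_pos: [0.1834, 0.5975, 0.2225]
orientation: [-3.142, 0.0, 1.645]
wrist_force: [0.5, 0.4, 0.0]
gripper_width: 0.357
```

Call:
move_arm(increments="20 0 0 0 0.15; 20 -3.6 2.45 0 0; 20 -3.6 2.45 0 0; 20 -3.6 2.45 0 0; 20 -3.6 2.45 0 0; 20 -3.6 2.45 0 0; 20 -3.6 2.45 0 0; 20 -3.6 2.45 0 0")

```text
time_s: 2.55
eef_pos: [0.3374, 0.3326, 0.2228]
orientation: [3.141, -0.0, 1.501]
wrist_force: [1.8, 1.1, -0.6]
gripper_width: 0.203
```

Call:
move_arm(increments="20 -3.6 2.45 0 0; 20 -3.6 2.45 0 0; 20 -3.6 2.45 0 0; 20 -3.6 2.45 0 0; 20 -3.6 2.45 0 0; 20 -3.6 2.45 0 0; 20 0 0 0 0")

```text
time_s: 3.25
eef_pos: [0.4705, 0.1042, 0.2229]
orientation: [3.14, 0.002, 1.495]
wrist_force: [-0.3, 0.1, 0.4]
gripper_width: 0.198
```

Call:
move_arm(increments="20 -1.65 1.1 0 0; 20 -1.65 1.1 0 0; 20 0 0 4 0; 20 0 0 4 0; 20 0 0 4 0; 20 0 0 2 0; 20 0 0 0 0")

```text
time_s: 3.95
eef_pos: [0.4846, 0.0745, 0.0791]
orientation: [-3.134, 0.0, 1.501]
wrist_force: [0.2, 0.1, 0.1]
gripper_width: 0.201
```

```bash
cat >> h.py <<'E'
def tl(p,yaw=-0.07,O=(0.5296,-0.1013)):
    d=np.array(p[:2])-O; c,s=np.cos(yaw),np.sin(yaw); return np.round([d[0]*c+d[1]*s,-d[0]*s+d[1]*c],4)
E
python3 - <<'E'
from seg import *
o=robot.get_obs();print(o['eef_pos'],o['orientation'],tl(o['eef_pos']))
im=robot.get_image('side');cv2.imwrite('pics/s2.png',cv2.resize(im['frame'][120:310,220:470,::-1],None,fx=3,fy=3,interpolation=cv2.INTER_CUBIC))
E
```

```text
[0.48461122 0.07450387 0.07907008] [-3.13428385e+00  2.81120880e-04  1.50121593e+00] [-0.0572  0.1722]
```

View pics/s2.png

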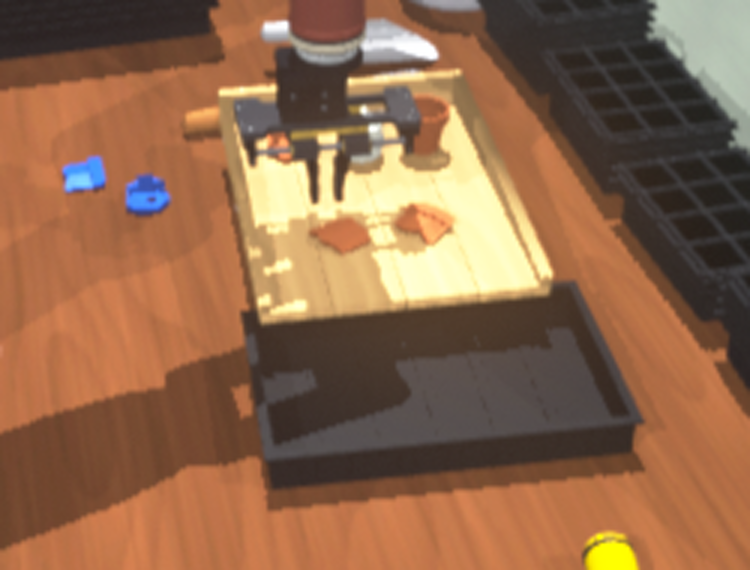

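Call:
move_arm(increments="20 0 0.5 0.6 0; 20 0 0 0.6 0; 20 0 0 0 0; 20 0 0 0 0")

```text
time_s: 4.4
eef_pos: [0.4933, 0.0735, 0.071]
orientation: [3.141, -0.0, 1.501]
wrist_force: [-0.3, 0.2, -0.4]
gripper_width: 0.196
```

Call:
move_arm(increments="20 0 -0.3 0.4 0; 20 -1 0 0 0; 20 -1 0 0 0; 20 -1 0 0 0; 20 -1 0 0 0; 20 -1 0 0 0; 20 -1 0 0 0; 20 -1 0 0 0")

```text
time_s: 5.2
eef_pos: [0.4851, 0.0029, 0.0666]
orientation: [3.142, 0.0, 1.5]
wrist_force: [-0.8, 1.0, -0.0]
gripper_width: 0.198
```

```bash
python3 - <<'E'
from seg import *
o=robot.get_obs();print(o['eef_pos'],o['wrist_force'],tl(o['eef_pos']))
im=robot.get_image('side');cv2.imwrite('pics/s3.png',cv2.resize(im['frame'][120:310,220:470,::-1],None,fx=3,fy=3,interpolation=cv2.INTER_CUBIC))
E
```

```text
[0.48505954 0.00293784 0.06657748] [-0.75748721  0.95974276 -0.03171669] [-0.0517  0.1009]
```

View pics/s3.png

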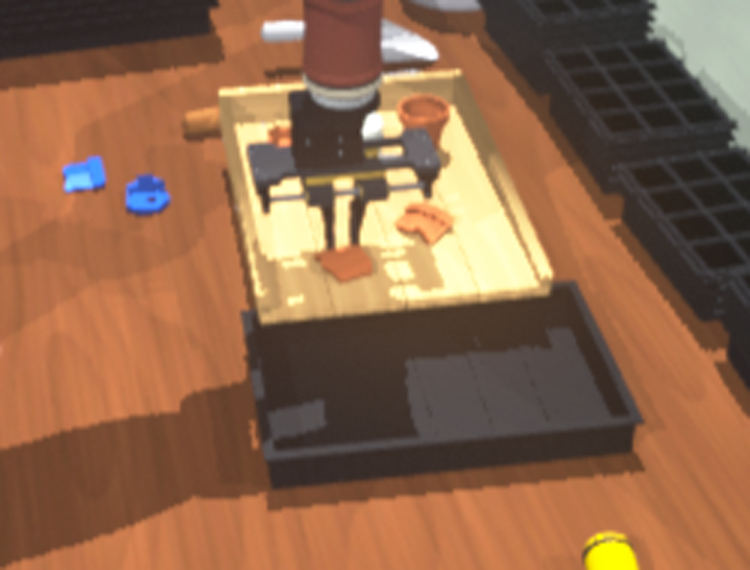

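Call:
move_arm(increments="20 -1 0 0 0; 20 -1 0 0 0; 20 -1 0 0 0; 20 -1 0 0 0; 20 -1 0 0 0; 20 -1 0 0 0; 20 -1 0 0 0; 20 -1 0 0 0")

```text
time_s: 6.05
eef_pos: [0.4794, -0.0768, 0.0665]
orientation: [-3.142, 0.0, 1.501]
wrist_force: [0.3, 0.5, 0.3]
gripper_width: 0.2
```

Call:
move_arm(increments="20 -1 0 0 0; 20 -1 0 0 0; 20 -1 0 0 0; 20 -1 0 0 0; 20 0 0 0 0; 20 0 0 0 0")

```text
time_s: 6.65
eef_pos: [0.4766, -0.116, 0.0665]
orientation: [-3.141, -0.0, 1.5]
wrist_force: [0.3, 0.4, 0.7]
gripper_width: 0.203
```

```bash
python3 - <<'E'
from seg import *
o=robot.get_obs();print(o['eef_pos'],o['wrist_force'],tl(o['eef_pos']))
im=robot.get_image('side');cv2.imwrite('pics/s4.png',cv2.resize(im['frame'][120:310,220:470,::-1],None,fx=3,fy=3,interpolation=cv2.INTER_CUBIC))
E
```

```text
[ 0.47662787 -0.11597125  0.06648986] [0.31245119 0.41887974 0.7160797 ] [-0.0518 -0.0183]
```

View pics/s4.png

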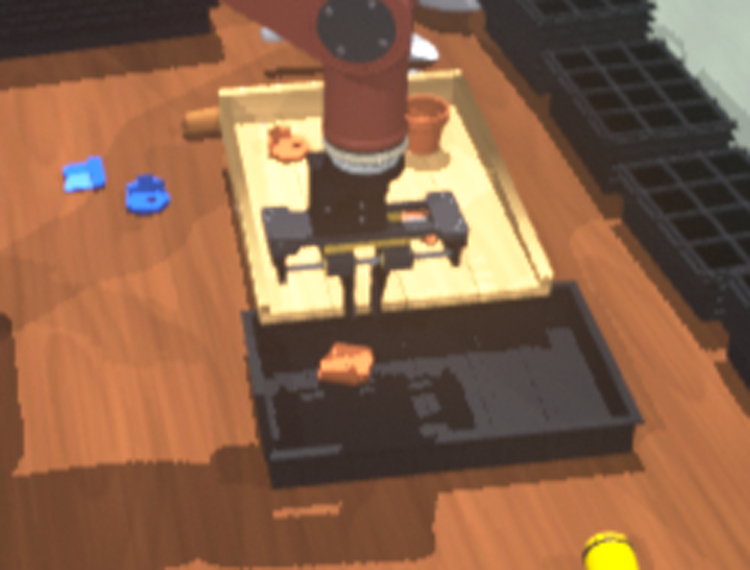

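Call:
move_arm(increments="20 0 0 -2.5 0; 20 0 0 -2.5 0; 20 3.2 1.5 0 0; 20 3.2 1.5 0 0; 20 3.2 1.5 0 0; 20 3.2 1.5 0 0; 20 3.2 1.5 0 0; 20 3.2 1.5 0 0")

```text
time_s: 7.5
eef_pos: [0.5803, 0.0715, 0.1165]
orientation: [-3.141, -0.0, 1.502]
wrist_force: [0.6, -0.3, -0.2]
gripper_width: 0.203
```

Call:
move_arm(increments="20 0 0 0 0; 20 0 0 0 0")

```text
time_s: 7.7
eef_pos: [0.5796, 0.0705, 0.1162]
orientation: [-3.141, 0.0, 1.503]
wrist_force: [-0.3, -0.1, -1.6]
gripper_width: 0.195
```

```bash
python3 - <<'E'
from seg import *
o=robot.get_obs();print(o['eef_pos'],o['orientation'],tl(o['eef_pos']))
im=robot.get_image('side');cv2.imwrite('pics/s5.png',cv2.resize(im['frame'][120:310,220:470,::-1],None,fx=3,fy=3,interpolation=cv2.INTER_CUBIC))
E
```

```text
[0.57956976 0.07045829 0.11617551] [-3.14073219e+00  3.34431387e-04  1.50328625e+00] [0.0378 0.1748]
```

View pics/s5.png

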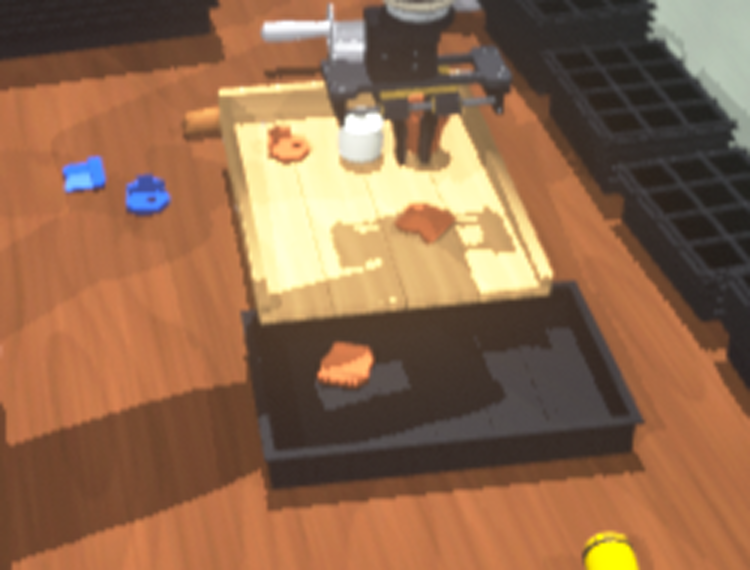

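Call:
move_arm(increments="20 0 0 2 0; 20 0 0 2 0; 20 0 0 0.9 0; 20 0 0 0 0; 20 -1 0 0 0; 20 -1 0 0 0; 20 -1 0 0 0; 20 -1 0 0 0")

```text
time_s: 8.55
eef_pos: [0.5776, 0.0283, 0.0684]
orientation: [3.14, 0.0, 1.5]
wrist_force: [0.2, -0.0, 0.3]
gripper_width: 0.199
```

Call:
move_arm(increments="20 -1 0 0 0; 20 -1 0 0 0; 20 -1 0 0 0; 20 -1 0 0 0; 20 -1 0 0 0")

```text
time_s: 9.05
eef_pos: [0.5735, -0.0212, 0.0675]
orientation: [-3.142, -0.0, 1.501]
wrist_force: [0.4, 0.2, 0.6]
gripper_width: 0.2
```

```bash
python3 - <<'E'
from seg import *
o=robot.get_obs();print(o['eef_pos'],o['orientation'],tl(o['eef_pos']))
im=robot.get_image('side');cv2.imwrite('pics/s6.png',cv2.resize(im['frame'][120:310,220:470,::-1],None,fx=3,fy=3,interpolation=cv2.INTER_CUBIC))
E
```

```text
[ 0.57353938 -0.02116917  0.06751806] [-3.14153900e+00 -1.42073929e-05  1.50078147e+00] [0.0382 0.083 ]
```

View pics/s6.png

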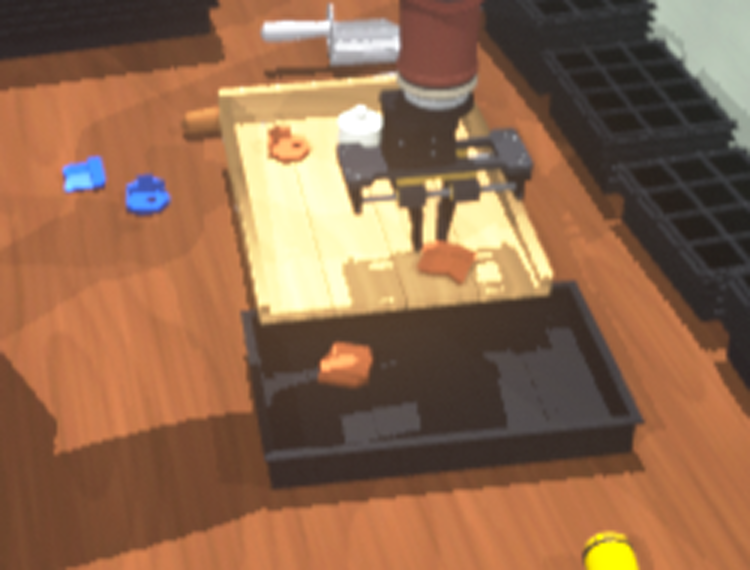

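Call:
move_arm(increments="20 -1 0.2 0 0; 20 -1 0.2 0 0; 20 -1 0.2 0 0; 20 -1 0.1 0 0; 20 -1 0 0 0; 20 -1 0 0 0; 20 -1 0 0 0; 20 -1 0 0 0")

```text
time_s: 9.9
eef_pos: [0.5749, -0.1015, 0.0675]
orientation: [3.142, 0.0, 1.501]
wrist_force: [-0.5, 0.5, -0.5]
gripper_width: 0.2
```

Call:
move_arm(increments="20 -1 0 0 0; 20 -1 0 0 0; 20 -0.5 0 0 0; 20 0 0 0 0; 20 0 0 0 0")

```text
time_s: 10.4
eef_pos: [0.5732, -0.1255, 0.0675]
orientation: [-3.141, -0.0, 1.501]
wrist_force: [0.3, -0.2, -0.2]
gripper_width: 0.196
```

```bash
python3 - <<'E'
from seg import *
o=robot.get_obs();print(o['eef_pos'],o['orientation'],tl(o['eef_pos']))
im=robot.get_image('side');cv2.imwrite('pics/s7.png',cv2.resize(im['frame'][120:310,220:470,::-1],None,fx=3,fy=3,interpolation=cv2.INTER_CUBIC))
E
```

```text
[ 0.57320656 -0.12549697  0.067487  ] [-3.14147312e+00 -2.22085047e-04  1.50055082e+00] [ 0.0452 -0.0211]
```

View pics/s7.png

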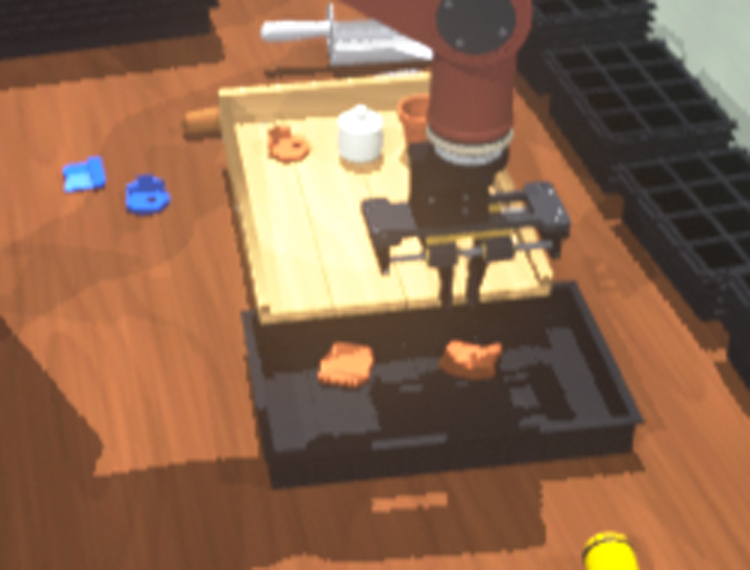

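```bash
python3 - <<'E'
from seg import *
im,P,hsv=run('8')
cv2.imwrite('pics/t8.png',cv2.resize(im['frame'][110:240,200:300,::-1],None,fx=6,fy=6,interpolation=cv2.INTER_CUBIC)[:600])
def ext(m,n):
    q=P[m]; T=np.array([tl(p) for p in q]); print(n,len(q),np.percentile(T,[2,50,98],axis=0).round(3).tolist(),np.percentile(q[:,2],[2,98]))
R=(P[...,0]>.42)&(P[...,0]<.6)&(P[...,1]>.12)&(P[...,1]<.26)
w=R&(hsv[...,1]<60)&(hsv[...,2]>120)&(P[...,2]>.075); ext(w,'jar')
b=R&(P[...,0]<.505)&(P[...,2]>.067); ext(b,'base')
E
```

```text
[  204    96   248   166 18648] cen [ 0.408 -0.07   0.006] min [ 0.305 -0.388 -0.003] max [0.739 0.337 0.635]
[250 132  21  21 325] cen [0.632 0.182 0.099] min [0.597 0.153 0.065] max [0.65  0.203 0.118]
[241 190  17  15 190] cen [0.47  0.206 0.072] min [0.451 0.184 0.068] max [0.488 0.226 0.085]
jar 297 [[-0.023, 0.259], [-0.002, 0.28], [0.024, 0.305]] [0.08160041 0.12286096]
base 256 [[-0.108, 0.262], [-0.079, 0.303], [-0.057, 0.328]] [0.06721958 0.08749511]
```

View pics/t8.png

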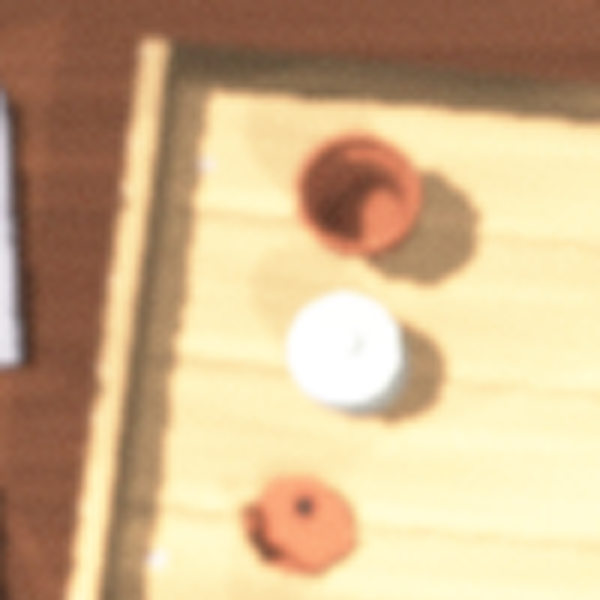

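Call:
move_arm(increments="20 0 0 -4 0; 20 0 0 -4 0; 20 0 0 -2 0; 20 3.7 -1.27 0 0; 20 3.7 -1.27 0 0; 20 3.7 -1.27 0 0; 20 3.7 -1.27 0 0; 20 3.7 -1.27 0 0")

```text
time_s: 11.3
eef_pos: [0.5222, 0.0653, 0.1677]
orientation: [3.141, -0.0, 1.501]
wrist_force: [0.8, -0.7, -0.1]
gripper_width: 0.202
```

Call:
move_arm(increments="20 3.7 -1.27 0 0; 20 3.7 -1.27 0 0; 20 3.7 -1.27 0 0; 20 3.7 -1.27 0 0; 20 3.7 -1.27 0 0; 20 0 0 0 0; 20 0 0 0 0")

```text
time_s: 12.0
eef_pos: [0.4719, 0.2533, 0.1675]
orientation: [-3.142, 0.0, 1.504]
wrist_force: [0.3, -0.2, 0.2]
gripper_width: 0.204
```

```bash
python3 - <<'E'
from seg import *
o=robot.get_obs();print(o['eef_pos'],o['orientation'],tl(o['eef_pos']))
E
```

```text
[0.47186804 0.25327154 0.16746714] [-3.14155944e+00  4.50951076e-04  1.50381436e+00] [-0.0824  0.3497]
```

Call:
move_arm(increments="20 0.7 0 0 0; 20 0 0 3 0; 20 0 0 3 0; 20 0 0 2 0; 20 0 0 0 0; 20 0 0 0 0")

```text
time_s: 12.6
eef_pos: [0.4734, 0.2587, 0.0878]
orientation: [-3.141, 0.0, 1.499]
wrist_force: [0.1, 0.7, 0.6]
gripper_width: 0.195
```

```bash
python3 - <<'E'
from seg import *
o=robot.get_obs();print(o['eef_pos'],o['orientation'],tl(o['eef_pos']))
im=robot.get_image('side');cv2.imwrite('pics/s9.png',cv2.resize(im['frame'][120:310,220:470,::-1],None,fx=3,fy=3,interpolation=cv2.INTER_CUBIC))
E
```

```text
[0.47337552 0.25871059 0.08775732] [-3.14119910e+00  2.31338663e-04  1.49931569e+00] [-0.0813  0.3552]
```

View pics/s9.png

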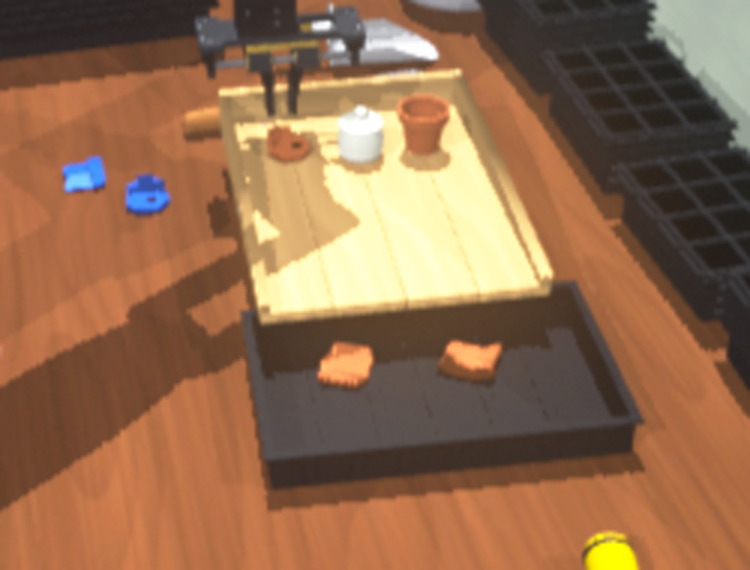

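Call:
move_arm(increments="20 0 0 1.1 0; 20 0 0 1 0; 20 0 0 0 0; 20 -1 0 0 0; 20 -1 0 0 0; 20 -1 0 0 0; 20 -1 0 0 0")

```text
time_s: 13.35
eef_pos: [0.4702, 0.2185, 0.0668]
orientation: [3.141, -0.0, 1.5]
wrist_force: [-0.1, 0.8, 0.9]
gripper_width: 0.196
```

```bash
python3 - <<'E'
from seg import *
o=robot.get_obs();print(o['eef_pos'],o['orientation'],tl(o['eef_pos']))
im=robot.get_image('side');cv2.imwrite('pics/s10.png',cv2.resize(im['frame'][120:250,260:400,::-1],None,fx=4.5,fy=4.5,interpolation=cv2.INTER_CUBIC))
E
```

```text
[0.47023924 0.21845012 0.06682225] [ 3.14116650e+00 -8.39528781e-05  1.50045841e+00] [-0.0816  0.3148]
```

View pics/s10.png

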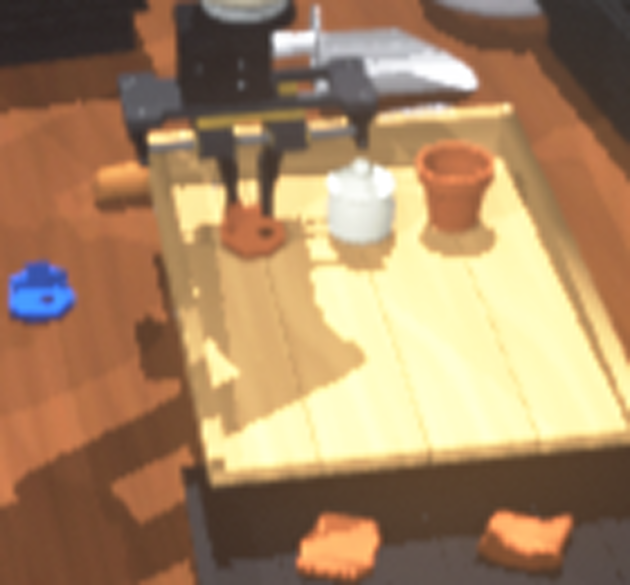

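```bash
python3 - <<'E'
from seg import *
im=robot.get_image('side');P=cloud(im)
for c in range(337,345,1):
    print(c,[(r,P[r,c].round(3).tolist()) for r in range(144,158,2)])
E
```

```text
337 [(144, [0.538, 0.176, 0.173]), (146, [0.547, 0.209, 0.147]), (148, [0.538, 0.175, 0.158]), (150, [0.567, 0.287, 0.086]), (152, [0.568, 0.291, 0.076]), (154, [0.567, 0.287, 0.07]), (156, [0.564, 0.276, 0.068])]
338 [(144, [0.542, 0.178, 0.172]), (146, [0.545, 0.191, 0.156]), (148, [0.542, 0.177, 0.157]), (150, [0.546, 0.195, 0.139]), (152, [0.569, 0.281, 0.081]), (154, [0.57, 0.285, 0.071]), (156, [0.544, 0.186, 0.12])]
339 [(144, [0.544, 0.171, 0.175]), (146, [0.544, 0.173, 0.166]), (148, [0.544, 0.172, 0.159]), (150, [0.545, 0.177, 0.149]), (152, [0.546, 0.179, 0.14]), (154, [0.573, 0.284, 0.071]), (156, [0.546, 0.18, 0.123])]
340 [(144, [0.548, 0.173, 0.173]), (146, [0.548, 0.174, 0.165]), (148, [0.549, 0.179, 0.155]), (150, [0.546, 0.168, 0.153]), (152, [0.548, 0.172, 0.143]), (154, [0.577, 0.282, 0.072]), (156, [0.55, 0.179, 0.123])]
341 [(144, [0.552, 0.178, 0.17]), (146, [0.552, 0.175, 0.164]), (148, [0.551, 0.172, 0.158]), (150, [0.552, 0.177, 0.148]), (152, [0.552, 0.174, 0.142]), (154, [0.581, 0.284, 0.069]), (156, [0.554, 0.182, 0.122])]
342 [(144, [0.555, 0.174, 0.172]), (146, [0.555, 0.173, 0.165]), (148, [0.585, 0.284, 0.094]), (150, [0.585, 0.285, 0.085]), (152, [0.584, 0.28, 0.08]), (154, [0.585, 0.285, 0.069]), (156, [0.584, 0.28, 0.063])]
343 [(144, [0.558, 0.172, 0.173]), (146, [0.56, 0.181, 0.16]), (148, [0.587, 0.279, 0.096]), (150, [0.588, 0.281, 0.087]), (152, [0.588, 0.281, 0.079]), (154, [0.588, 0.283, 0.069]), (156, [0.587, 0.278, 0.063])]
344 [(144, [0.644, 0.476, 0.003]), (146, [0.592, 0.286, 0.1]), (148, [0.592, 0.283, 0.094]), (150, [0.592, 0.284, 0.085]), (152, [0.59, 0.278, 0.08]), (154, [0.591, 0.28, 0.07]), (156, [0.589, 0.271, 0.067])]
```

Call:
move_arm(increments="20 -1 0.1 0 0; 20 -1 0.1 0 0; 20 -1 0.1 0 0; 20 -1 0.1 0 0; 20 -1 0 0 0; 20 -1 0 0 0; 20 -1 0 0 0; 20 -1 0 0 0")

```text
time_s: 14.25
eef_pos: [0.4685, 0.1386, 0.0666]
orientation: [3.142, 0.0, 1.501]
wrist_force: [0.1, 1.0, 1.2]
gripper_width: 0.2
```

```bash
python3 - <<'E'
from seg import *
o=robot.get_obs();print(o['eef_pos'],o['orientation'],tl(o['eef_pos']))
im=robot.get_image('side');cv2.imwrite('pics/s11.png',cv2.resize(im['frame'][120:250,260:400,::-1],None,fx=4.5,fy=4.5,interpolation=cv2.INTER_CUBIC))
E
```

```text
[0.46845424 0.13856144 0.06655754] [3.14155794e+00 1.44475900e-05 1.50080146e+00] [-0.0778  0.235 ]
```

View pics/s11.png

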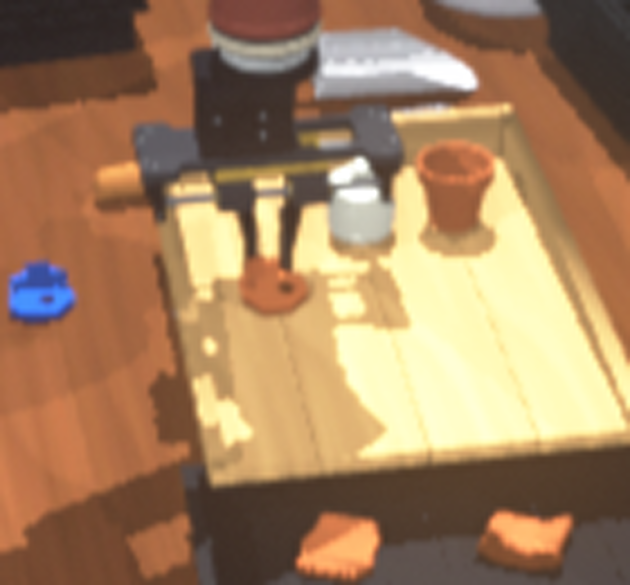

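Call:
move_arm(increments="20 -1 0 0 0; 20 -1 0 0 0; 20 -1 0 0 0; 20 -1 0 0 0; 20 -1 0 0 0; 20 -1 0 0 0; 20 -1 0 0 0; 20 -1 0 0 0")

```text
time_s: 15.1
eef_pos: [0.4629, 0.0588, 0.0665]
orientation: [-3.142, 0.0, 1.501]
wrist_force: [0.2, 0.4, 0.0]
gripper_width: 0.199
```

Call:
move_arm(increments="20 -1 0 0 0; 20 -1 0 0 0; 20 -1 0 0 0; 20 -1 0 0 0; 20 -1 0 0 0; 20 -1 0 0 0")

```text
time_s: 15.7
eef_pos: [0.4587, -0.0011, 0.0665]
orientation: [3.142, 0.0, 1.501]
wrist_force: [-0.2, 1.1, -0.3]
gripper_width: 0.197
```

```bash
python3 - <<'E'
from seg import *
o=robot.get_obs();print(o['eef_pos'],o['orientation'],tl(o['eef_pos']))
im=robot.get_image('side');cv2.imwrite('pics/s12.png',cv2.resize(im['frame'][150:290,270:410,::-1],None,fx=4.2,fy=4.2,interpolation=cv2.INTER_CUBIC))
E
```

```text
[ 0.45868881 -0.00105865  0.06654051] [3.14154436e+00 1.23292483e-05 1.50083903e+00] [-0.0777  0.095 ]
```

View pics/s12.png

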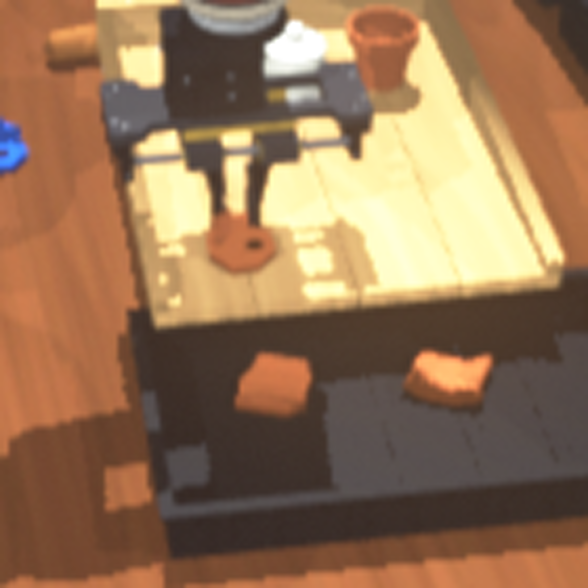

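Call:
move_arm(increments="20 -1 0 0 0; 20 -1 0 0 0; 20 -1 0 0 0; 20 -1 0 0 0; 20 -1 0 0 0; 20 -1 0 0 0; 20 -0.8 0 0 0; 20 -0.8 0 0 0")

```text
time_s: 16.55
eef_pos: [0.4534, -0.0768, 0.0666]
orientation: [3.141, 0.0, 1.501]
wrist_force: [1.1, 0.4, 0.4]
gripper_width: 0.197
```

Call:
move_arm(increments="20 -0.8 0 0 0; 20 -0.8 0 0 0; 20 -0.8 0 0 0; 20 -0.8 0 0 0; 20 -0.8 0 0 0; 20 0 0 0 0; 20 0 0 0 0")

```text
time_s: 17.25
eef_pos: [0.4506, -0.1161, 0.0665]
orientation: [-3.141, -0.0, 1.5]
wrist_force: [0.0, 0.4, -0.7]
gripper_width: 0.202
```

```bash
python3 - <<'E'
from seg import *
o=robot.get_obs();print(o['eef_pos'],o['orientation'],tl(o['eef_pos']))
im=robot.get_image('side');cv2.imwrite('pics/s13.png',cv2.resize(im['frame'][150:290,270:410,::-1],None,fx=4.2,fy=4.2,interpolation=cv2.INTER_CUBIC))
E
```

```text
[ 0.45057372 -0.11607709  0.06649276] [-3.14147376e+00 -2.11663983e-04  1.50021446e+00] [-0.0778 -0.0203]
```

View pics/s13.png

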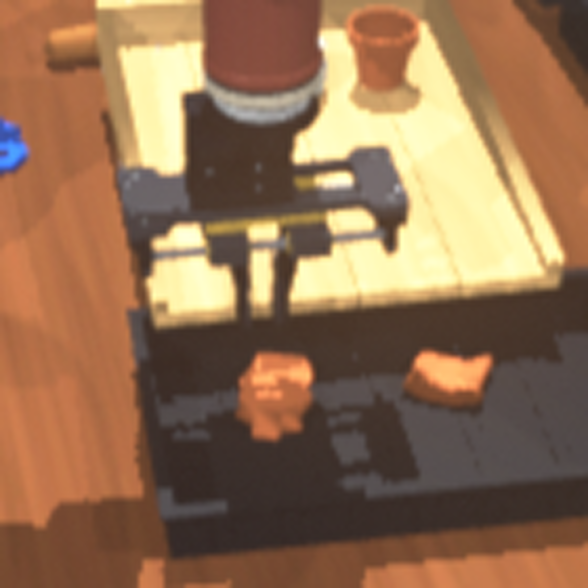

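Base has dropped in. Retreat upwards and check.

Call:
move_arm(increments="20 0 0 -2 0; 20 0 0 -4 0; 20 0 0 -4 0; 20 0 0 -4 0; 20 3 -3 0 0; 20 3 -3 0 0; 20 3 -3 0 0; 20 3 -3 0 0")

```text
time_s: 18.1
eef_pos: [0.3381, 0.0134, 0.2064]
orientation: [3.141, -0.0, 1.501]
wrist_force: [0.9, 0.2, 0.6]
gripper_width: 0.2
```

Call:
move_arm(increments="20 3.5 -2 0 0; 20 3.5 -2 0 0; 20 3.5 -2 0 0; 20 3.5 -2 0 0; 20 3.5 -2 0 0; 20 0 0 0 0; 20 0 0 0 0; 20 0 0 0 0")

```text
time_s: 18.9
eef_pos: [0.2521, 0.1931, 0.2064]
orientation: [3.141, 0.001, 1.5]
wrist_force: [0.1, -0.5, 0.6]
gripper_width: 0.201
```

```bash
python3 - <<'E'
from seg import *
o=robot.get_obs();print(o['eef_pos'],o['wrist_force'])
im,P,h=run('14')
for l in ['seed_tray','crock_wall','crock_rim','crock_base','lidded_jar','clay_pot']:
    for d in robot.mark_of(l,'top')[:3]: print(l,round(d['conf'],2),np.round(d['point']),px2w(im,*d['point']).round(3))
cv2.imwrite('pics/t14.png',cv2.resize(im['frame'][110:300,190:440,::-1],None,fx=3,fy=3,interpolation=cv2.INTER_CUBIC))
im=robot.get_image('side');cv2.imwrite('pics/s14.png',cv2.resize(im['frame'][120:310,220:470,::-1],None,fx=3,fy=3,interpolation=cv2.INTER_CUBIC))
E
```

```text
[0.25209313 0.19307667 0.20644847] [ 0.11911518 -0.53232939  0.57449612]
[  204   113   248   149 11335] cen [ 0.395 -0.148  0.   ] min [ 0.304 -0.393 -0.004] max [0.745 0.342 0.005]
[250 132  21  21 329] cen [0.632 0.182 0.098] min [0.597 0.152 0.064] max [0.65  0.203 0.118]
[360 156  20  22 278] cen [ 0.584 -0.146  0.016] min [ 0.554 -0.174  0.004] max [ 0.613 -0.123  0.023]
[354 197  25  22 409] cen [ 0.456 -0.138  0.021] min [ 0.429 -0.171  0.004] max [ 0.483 -0.106  0.031]
crock_wall 0.46 [207. 365.] [ 0.456 -0.136  0.024]
crock_rim 0.68 [163. 368.] [ 0.594 -0.144  0.011]
crock_base 0.51 [210. 368.] [ 0.446 -0.142  0.028]
crock_base 0.39 [162. 481.] [ 0.599 -0.485  0.038]
lidded_jar 0.53 [173. 258.] [0.535 0.177 0.108]
lidded_jar 0.51 [158. 154.] [0.596 0.519 0.009]
lidded_jar 0.49 [208. 364.] [ 0.452 -0.133  0.024]
clay_pot 0.56 [146. 260.] [0.628 0.184 0.064]
```

View pics/t14.png

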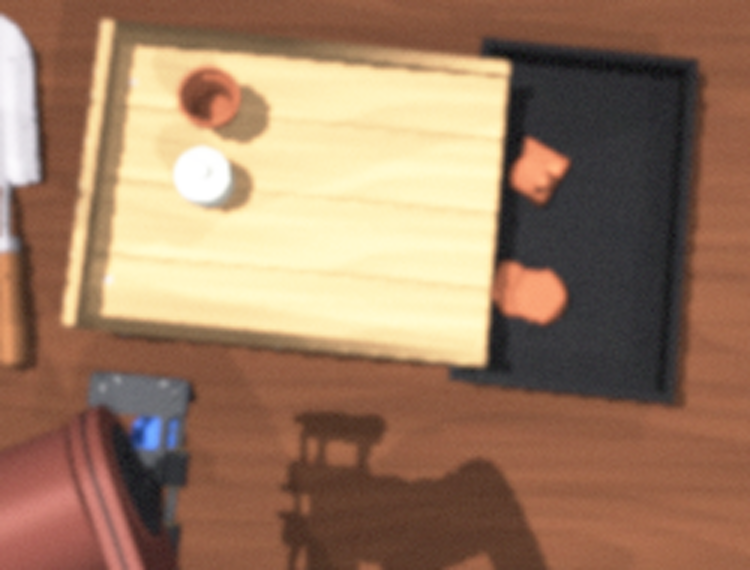

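View pics/s14.png

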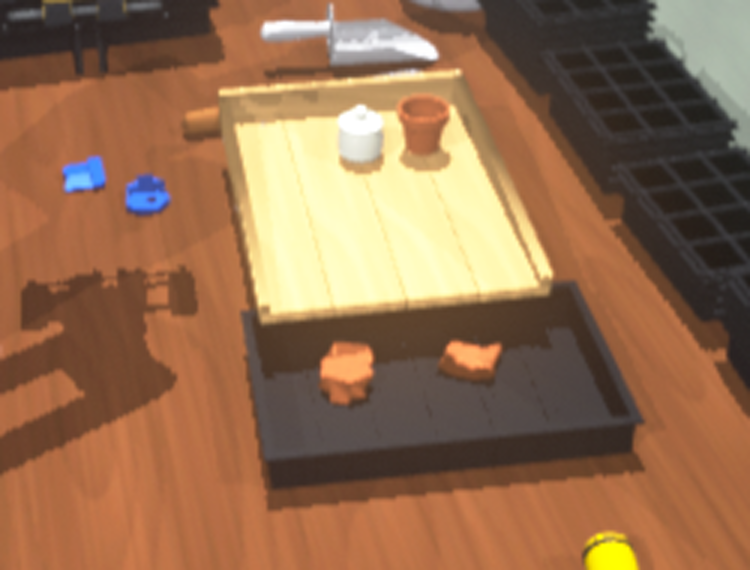

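```bash
python3 -c "
from plant import robot
print(robot.sign_off())"
```

```text
the job is handed in; nothing more can be done
None
```

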